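# Put the balance weights back on their stand in order of size

### The job

Put the four loose brass balance weights back on the wooden weight stand, one standing upright in the middle of each rubber disc, in order of size along the row: the largest on the disc next to the upright steel knob, then the next smaller ones, down to the smallest on the disc at the far end. Leave the rubber stamp standing where it is.

Things in the scene. Friction and masses are not known exactly. Their poses are not given: they have to be found in the camera images.
- weight_largest: Loose brass balance weight: round body with a neck and a knob on top, solid, standing on the table. The largest of the four: body 51 mm diameter and 40 mm high, 60 mm high with its knob, about 500 g. Origin at the centre of its underside, z up along its axis; grip it round the body from above.
- weight_second: Loose brass balance weight: round body with a neck and a knob on top, solid, standing on the table. Second in size: body 39 mm diameter and 31 mm high, 47 mm high with its knob, about 200 g. Origin at the centre of its underside, z up along its axis; grip it round the body from above.
- weight_third: Loose brass balance weight: round body with a neck and a knob on top, solid, standing on the table. Third in size: 29 mm diameter, 36 mm high in all, about 100 g. Origin at the centre of its underside, z up along its axis; grip it round the body from above.
- weight_smallest: Loose brass balance weight: round body with a neck and a knob on top, solid, standing on the table. The smallest: 18 mm diameter, 29 mm high in all, about 20 g. Origin at the centre of its underside, z up along its axis; grip it round the body from above.
- disc_a: One of four identical dark rubber discs (58 mm diameter, 4 mm thick) fixed in a straight row on the light wooden weight stand, 74 mm apart; its letter does not tell its place in the row. Origin at the centre of its underside, 14 mm above the table; its top, on which a weight stands, is 18 mm above the table. Its y axis runs along the row.
- disc_b: One of four identical dark rubber discs (58 mm diameter, 4 mm thick) fixed in a straight row on the light wooden weight stand, 74 mm apart; its letter does not tell its place in the row. Origin at the centre of its underside, 14 mm above the table; its top, on which a weight stands, is 18 mm above the table. Its y axis runs along the row.
- disc_c: One of four identical dark rubber discs (58 mm diameter, 4 mm thick) fixed in a straight row on the light wooden weight stand, 74 mm apart; its letter does not tell its place in the row. Origin at the centre of its underside, 14 mm above the table; its top, on which a weight stands, is 18 mm above the table. Its y axis runs along the row.
- disc_d: One of four identical dark rubber discs (58 mm diameter, 4 mm thick) fixed in a straight row on the light wooden weight stand, 74 mm apart; its letter does not tell its place in the row. Origin at the centre of its underside, 14 mm above the table; its top, on which a weight stands, is 18 mm above the table. Its y axis runs along the row.
- end_knob: Upright steel knob (20 mm diameter, 38 mm high) fixed at one end (either) of the fixed wooden stand (76 x 352 mm, top 14 mm above the table), in line with the discs, whose centres are 47, 121, 195 and 269 mm from it. The other end has only a flat steel button 3 mm high. Origin at the centre of its underside on the board.
- rubber_stamp: Bystander: loose wooden hand stamp standing upright among the weights, foot 23 x 52 mm (long side along its y), 61 mm high with a turned grip 22 mm thick. Origin at the centre of its underside. Not to be moved. Behind the work (larger x) stand a drawer chest, a string reel and a cutter, all solid: travel in front of them.
Not all that is in view belongs to the job. What is shaped like the weight_second but green or turquoise is not meant.

How it is judged:
By the outcome, as a careful person would: the job done as asked, in the order asked, and still so for the second after the job is handed in, with the robot touching nothing.
It also fails if it takes over 128 s, if anything falls off the work surface, if the arm or the gripper's body presses on something with over 40 N, if the wrist force passes 120 N, or if a joint passes its speed limit or range.

### The arm

A 6-joint arm with a two-finger parallel gripper is mounted at the origin on the work surface; the furniture and walls round the work are solid. World frame = base frame: x ahead of the robot, y to its left, z up, the work surface at z = 0. Lengths are in m, angles in degrees, forces in N, time in s.
With the tool pointing down it reaches from about 0.275 to 0.85 m from the base axis. Payload 19 kg.
Tool frame: the origin (TCP) lies on the centre line of the jaws, within the pads' length; the fingertips stand 11 mm ahead of it and the grasp point (between the pads) lies 8 mm behind it (robot.tcp_to_tips is the distance from the TCP to the fingertips, in m); z points along the fingers, y is the line along which they close (so a half turn about z gives the same grasp; the last joint's range is limited). The gripper opens to 85 mm and grips with 20 to 120 N. Pads are 22 mm wide; open, the fingers measure 114 mm over their backs; the gripper's body (76 mm by 85 mm) begins 54 mm behind the grasp point. The pads swing forward as they close: fully open they stand 13 mm farther back than shut.
Start: joints at [63.312, 8.623, 82.357, -0, 89.026, -7.678], TCP at [0.187, 0.544, 0.213] pointing down, gripper open.
Joint ranges: [-160.23, 160.23], [-39.13, 120.54], [6.94, 153.29], [-79.49, 259.48], [9.18, 160.14], [-161.06, 161.06]. Speed limits (degrees/s): [108.29, 108.29, 127.2, 172.46, 172.46, 172.46].

### API

Orientations are given as a 3x3 rotation matrix whose columns are the frame's x, y, z axes.
In Python, from workcell import robot, vision gives the robot as it stands. The module is installed in compiled form; this text tells all that it offers.
- The arm moves only by the tool step_arm, never from a script. Its argument "increments" is a list of rows, each a list of 3 entries, a list of its own where there are three numbers: the shift along the tool's x, y, z normalised to -1 to 1, where 1 is 200 mm, then the turn, a rotation vector about the tool's x, y, z normalised to -1 to 1, where 1 is pi/2 rad, then the closure, from 0 (fully open) to 1 (shut). A call has 1 to 20 rows; each row is the pose to reach, as a shift and turn from the pose commanded when the call began, along the tool's axes at that moment; what a row does not reach only later rows make up. A row lasts 1/12 s, in which the tool goes at most 41.7 mm and 7.16 degrees, less where a joint would pass 70% of its speed; a pose out of reach is approached as far as the arm can. A call with a number of a shift or a turn outside -1 to 1 is refused whole. A call with a gripper value outside its range is refused whole. The fingers move at their own pace and stop on an object; "force" is the grip in N (left out, the last holds). Time passes only in rows, so rows that repeat a pose let the fingers close. It gives the time, the measured TCP pose, the force, the opening and the grip force at its end, in the units of the state.
- robot.sense(): the state, without advancing time (a new reading comes with each control period).
- vision.snapshot(name): name is "scene" or "top" or "wrist"; returns the picture (420x560x3 uint8, blue, green, red); there is no depth.
- vision.camera_info(name): a dict with "camera_matrix" (3x3 intrinsics, pixels), "extrinsics" (4x4, takes a point from world to camera coordinates). Camera axes: x right, y up, looking along -z (the intrinsics and any distortion apply to the point x, -y, -z); pixel columns grow to the right and rows downward; lengths in m; the calibration is good to about 2 mm. A picture is of the moment at which its call begins: read the wrist's pose just before it. camera_info takes no time and is no camera call; for the wrist camera it gives the pose at the moment of the call.
- robot.close_job(): hands the job in; it is judged then, once.
Trained networks look in the newest picture that a camera, given by its name, has taken for a name from the list of things; names that differ only in an ending like _2 or _b are one class to them, and where a whole thing is asked for, a point or a joint stands for the part that bears it (a point fixed in the world has none). Each returns a list of dicts, best first, with "score" (0 to 1); they miss things now and then, are a little off and sometimes report something else, mostly with a low value. They report only what shows in the picture. A call takes as long as a camera call. They do not tell look-alikes from the thing itself.
- vision.recognise(thing, camera): "location" ([column, row] in pixels, amid what is visible of it).
- vision.regions_of(thing, camera): "mask" (420x560 bool, what is visible of it) and "location" ([column, row] in pixels, amid what is visible of it).
- vision.spot_point(thing, camera): "location" ([column, row] in pixels: a listed point, or the origin of a listed thing).
The state is a dict: "time_s": time; "joint_pos": joint angles; "joint_velocities": joint speeds; "tau": joint torques, N m; "tcp_pos": TCP position; "tcp_rot": TCP orientation; "wrist_force": force on the tool from outside, world axes, zero at the start; "torque": the same for the moment, N m; "width": finger opening in m; "finger_force": force on a finger pad.
Only numpy, scipy, OpenCV 4.12 (cv2) and the standard library are available. Lean on these libraries where they do the work, as an engineer would, in place of code of your own. Each camera call takes 0.05 s, during which the arm holds its last target. There are 200 camera calls.

## Working session

There is one attempt and no reset: what is moved stays moved. The work goes in short steps, Python scripts to look and compute and a tool call to move; the robot and the scene stay as the last step left them, time stands still between calls to the robot, and variables do not carry over. Pictures are saved under pics/ and viewed, at most 14 in all, crops included, and the job is handed in when it is done.

Besides the shell and the picture viewer there is one more tool, called after "Emit:" as name([rows], argument=value, ...), one row to a line, values as JSON. step_arm: Moves the arm, as the interface text tells. Its arguments: {"type":"object","properties":{"increments":{"type":"array","items":{"type":"array"}},"force":{"type":"number"}},"required":["increments"]}

```bash
mkdir -p pics; cat > h.py <<'E'
import numpy as np, cv2
from workcell import robot, vision
def ray(cam,px,info=None):
    i=info or vision.camera_info(cam); K=np.array(i["camera_matrix"]); E=np.array(i["extrinsics"])
    d=np.linalg.inv(K)@np.array([px[0],px[1],1.]); d=np.array([d[0],-d[1],-d[2]])
    R=E[:3,:3]; c=-R.T@E[:3,3]; return c,R.T@d
def onz(cam,px,z,info=None):
    c,d=ray(cam,px,info); return c+d*(z-c[2])/d[2]
def proj(cam,p,info=None):
    i=info or vision.camera_info(cam); K=np.array(i["camera_matrix"]); E=np.array(i["extrinsics"])
    q=E[:3,:3]@np.array(p)+E[:3,3]; u=K@np.array([q[0],-q[1],-q[2]]); return u[:2]/u[2]
E
cat > a.py <<'E'
from h import *
np.set_printoptions(precision=4,suppress=True)
print(vision.camera_info("top"), robot.sense()["tcp_rot"])
for c in ("top","scene"):
    cv2.imwrite(f"pics/{c}1.png",vision.snapshot(c))
    for t,z in (("weight_largest",0),("weight_second",0),("weight_third",0),("weight_smallest",0),("disc_a",.014),("end_knob",.014),("rubber_stamp",0)):
        for r in vision.spot_point(t,c)[:5]: print(c,t,round(r["score"],2),np.round(r["location"],1),onz(c,r["location"],z)[:2])
E
python3 a.py
```

```text
{'camera_matrix': array([[471.4367,   0.    , 282.9111],
       [  0.    , 471.4367, 211.2741],
       [  0.    ,   0.    ,   1.    ]]), 'extrinsics': array([[ 0.0155, -0.9998, -0.0099,  0.0617],
       [ 0.9875,  0.0137,  0.1569, -0.4216],
       [-0.1568, -0.0122,  0.9876, -1.3706],
       [ 0.    ,  0.    ,  0.    ,  1.    ]])} [[-0.9454  0.3258 -0.0005]
 [ 0.3258  0.9454 -0.001 ]
 [ 0.0001 -0.0011 -1.    ]]
top weight_largest 0.78 [402.  228.8] [ 0.3773 -0.2928]
top weight_second 0.61 [321.4 236.3] [ 0.351  -0.0492]
top weight_second 0.52 [287.9 237.9] [0.3447 0.052 ]
top weight_second 0.43 [316.6 211.6] [ 0.4264 -0.0344]
top weight_third 0.47 [385.1 202.3] [ 0.4581 -0.2432]
top weight_smallest 0.59 [359.2 224.7] [ 0.388  -0.1636]
top disc_a 0.85 [212.  198.3] [0.4607 0.2842]
top disc_a 0.74 [257.2 205.4] [0.4407 0.1463]
top disc_a 0.67 [181.2 201. ] [0.4511 0.3776]
top disc_a 0.5 [231.4 203.6] [0.4451 0.2247]
top end_knob 0.57 [273.3 205.2] [0.442  0.0975]
top rubber_stamp 0.62 [350.6 200.3] [ 0.4628 -0.1381]
top rubber_stamp 0.47 [276.8 204.8] [0.4458 0.0873]
scene weight_largest 0.81 [425.6 293.2] [ 0.3786 -0.2873]
scene weight_second 0.75 [325.4 227.2] [ 0.4523 -0.0195]
scene weight_second 0.73 [316.  257.6] [ 0.349  -0.0472]
scene weight_second 0.64 [283.  241.1] [0.3554 0.0444]
scene weight_second 0.5 [286. 207.] [0.469  0.1043]
scene weight_second 0.29 [426.5 292.2] [ 0.3821 -0.2882]
scene weight_third 0.72 [418.8 263.3] [ 0.454  -0.2513]
scene weight_third 0.26 [373.7 268.7] [ 0.386  -0.1711]
scene weight_smallest 0.6 [372.7 269.7] [ 0.3821 -0.1703]
scene disc_a 0.78 [271.5 200.4] [0.4577 0.1421]
scene disc_a 0.66 [206.6 175.3] [0.458  0.3625]
scene disc_a 0.66 [226.5 183.4] [0.4564 0.2898]
scene disc_a 0.65 [247.3 194.6] [0.4449 0.2108]
scene rubber_stamp 0.87 [371.5 240.1] [ 0.4689 -0.1336]
```

```bash
python3 - <<'E'
import cv2
a=cv2.imread("pics/top1.png");cv2.imwrite("pics/top1c.png",cv2.resize(a[150:290,140:440],None,fx=2.66,fy=2.66,interpolation=cv2.INTER_CUBIC))
a=cv2.imread("pics/scene1.png");cv2.imwrite("pics/scene1c.png",cv2.resize(a[140:330,170:470],None,fx=2.66,fy=2.66,interpolation=cv2.INTER_CUBIC))
E
```

```text
(no output)
```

View pics/top1c.png

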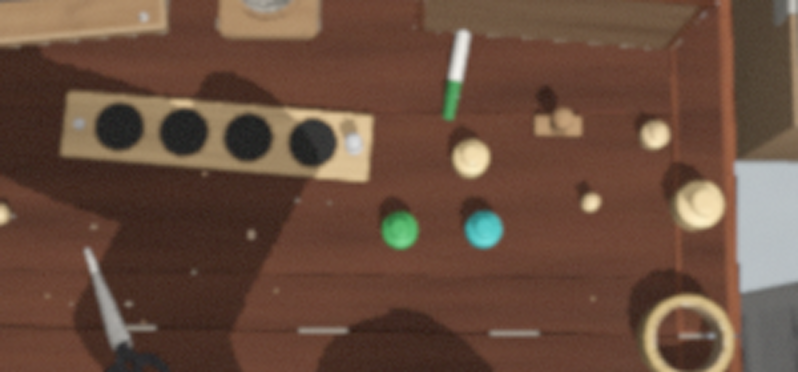

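View pics/scene1c.png

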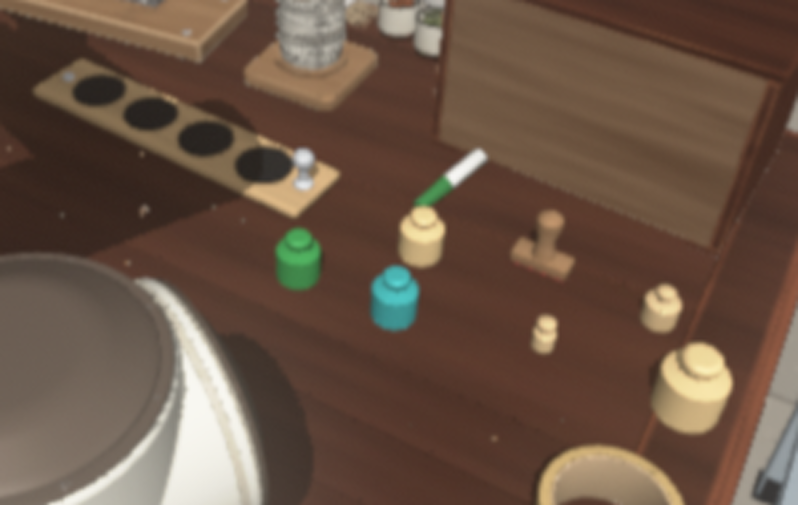

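The top and scene crops both show the steel knob at the right-hand (low y) end of the stand, at about (353,143) in the top crop. The four brass weights lie at top crop (471,157) for the second, (655,134) the third, (591,202) the smallest and (699,204) the largest. The green and turquoise decoys are at (400,230) and (484,230), and the stamp is at (560,122). Next I'll look from close by.

```bash
cat >> h.py <<'E'
def plan(x,y,z,yaw):
    """normalised shift and turn to reach TCP x,y,z, tool down, tool y axis at yaw deg"""
    from scipy.spatial.transform import Rotation as Ro
    s=robot.sense(); R=np.array(s["tcp_rot"]); c,n=np.cos(np.radians(yaw)),np.sin(np.radians(yaw))
    ty=np.array([c,n,0]); tz=np.array([0,0,-1.]); T=np.c_[np.cross(ty,tz),ty,tz]
    sh=R.T@(np.array([x,y,z])-s["tcp_pos"])/.2; tu=Ro.from_matrix(R.T@T).as_rotvec()/(np.pi/2)
    print("plan",np.round(sh,3).tolist(),np.round(tu,3).tolist(),"now",np.round(s["tcp_pos"],4),"j",np.round(s["joint_pos"],0),"t",s["time_s"])
E
python3 - <<'E'
from h import *
E=np.array(vision.camera_info("wrist")["extrinsics"]);c=-E[:3,:3].T@E[:3,3]
s=robot.sense();R=np.array(s["tcp_rot"]);print("cam in tool",R.T@(c-s["tcp_pos"]),R.T@(-E[2,:3]),vision.camera_info("wrist")["camera_matrix"])
plan(.40,.26,.30,0)
plan(.40,.26,.30,-4)
E
```

```text
cam in tool [ 6.54297789e-02  1.21468993e-04 -1.61363570e-01] [-2.59564206e-01 -3.58664672e-05  9.65725852e-01] [[318.7758118    0.         279.83617223]
 [  0.         318.7758118  206.19092809]
 [  0.           0.           1.        ]]
plan [-1.467, -0.994, -0.432] [-0.0, 0.0, 0.789] now [0.1873 0.5436 0.2135] j [63.  9. 82. -0. 89. -8.] t 0.8
plan [-1.467, -0.994, -0.432] [-0.0, 0.0, 0.833] now [0.1873 0.5436 0.2135] j [63.  9. 82. -0. 89. -8.] t 0.8
```

Emit:
step_arm([
  [[-0.1, -0.07, -0.1], [0, 0, 0.08], 0],
  [[-0.25, -0.18, -0.2], [0, 0, 0.16], 0],
  [[-0.42, -0.3, -0.3], [0, 0, 0.24], 0],
  [[-0.6, -0.4, -0.4], [0, 0, 0.32], 0],
  [[-0.78, -0.53, -0.43], [0, 0, 0.4], 0],
  [[-0.93, -0.63, -0.43], [0, 0, 0.48], 0],
  [[-1, -0.7, -0.43], [0, 0, 0.56], 0],
  [[-1, -0.7, -0.43], [0, 0, 0.64], 0],
  [[-1, -0.7, -0.43], [0, 0, 0.72], 0],
  [[-1, -0.7, -0.43], [0, 0, 0.79], 0],
  [[-1, -0.7, -0.43], [0, 0, 0.83], 0],
  [[-1, -0.7, -0.43], [0, 0, 0.83], 0],
  [[-1, -0.7, -0.43], [0, 0, 0.83], 0],
])

```text
time_s: 1.88
tcp_pos: [0.3308, 0.3461, 0.2995]
tcp_rot: [[0.062, 0.998, 0.0], [0.998, -0.062, -0.0], [-0.0, 0.0, -1.0]]
wrist_force: [0.2, -0.3, 0.6]
width: 0.0855
finger_force: 0.0
```

```bash
python3 - <<'E'
from h import *
plan(.40,.26,.30,-4)
E
```

```text
plan [-0.408, 0.372, -0.002] [0.0, 0.0, 0.005] now [0.3308 0.3461 0.2995] j [37. -4. 85. -0. 98. 41.] t 1.8833
```

Emit:
step_arm([
  [[-0.1, 0.1, 0], [0, 0, 0], 0],
  [[-0.22, 0.2, 0], [0, 0, 0], 0],
  [[-0.34, 0.31, 0], [0, 0, 0], 0],
  [[-0.41, 0.37, 0], [0, 0, 0], 0],
  [[-0.41, 0.37, 0], [0, 0, 0], 0],
  [[-0.41, 0.37, 0], [0, 0, 0], 0],
  [[-0.41, 0.37, 0], [0, 0, 0], 0],
])

```text
time_s: 2.47
tcp_pos: [0.3991, 0.2598, 0.2995]
tcp_rot: [[0.063, 0.998, -0.0], [0.998, -0.063, 0.0], [0.0, -0.0, -1.0]]
wrist_force: [-0.5, 0.0, -0.8]
width: 0.0855
finger_force: 0.0
```

```bash
cat > b.py <<'E'
import sys
from h import *
np.set_printoptions(precision=4,suppress=True)
info=vision.camera_info("wrist"); im=vision.snapshot("wrist"); cv2.imwrite(f"pics/{sys.argv[1]}.png",im)
for t in sys.argv[2:]:
    z={"disc_a":.018,"end_knob":.014}.get(t,0)
    for r in vision.spot_point(t,"wrist")[:5]: print("spot",t,round(r["score"],2),np.round(r["location"],1),onz("wrist",r["location"],z-(.004 if t=="disc_a" else 0),info)[:2])
    for r in vision.regions_of(t,"wrist")[:5]:
        m=r["mask"].astype(np.uint8); c,_=cv2.findContours(m,0,1); c=max(c,key=cv2.contourArea)[:,0,:]
        if t=="disc_a":
            p=np.array([onz("wrist",q,z,info)[:2] for q in c],np.float32); (x,y),rr=cv2.minEnclosingCircle(p); e=cv2.fitEllipse(p)
            print("reg",t,round(r["score"],2),np.round(r["location"],1),"ell",np.array(e[0]),np.array(e[1]))
        else: print("reg",t,round(r["score"],2),np.round(r["location"],1),cv2.boundingRect(c))
E
python3 b.py w1 disc_a end_knob
```

```text
spot disc_a 0.94 [320.3  86.5] [0.4594 0.3652]
spot disc_a 0.85 [315.2 242.2] [0.4452 0.1464]
spot disc_a 0.77 [321.  197.1] [0.4559 0.2152]
spot disc_a 0.77 [322.1 144.8] [0.4596 0.2893]
reg disc_a 0.84 [323.2  85.9] ell [0.4633 0.3657] [0.056  0.0565]
reg disc_a 0.74 [321.3 143.7] ell [0.4579 0.2923] [0.0569 0.0587]
reg disc_a 0.69 [322.6 198.3] ell [0.4526 0.2183] [0.0569 0.0576]
reg disc_a 0.68 [316.  244.1] ell [0.4478 0.1453] [0.0547 0.0559]
spot end_knob 0.58 [316.7 268.8] [0.446  0.1027]
reg end_knob 0.53 [317.6 275.3] (310, 267, 16, 23)
```

View pics/w1.png

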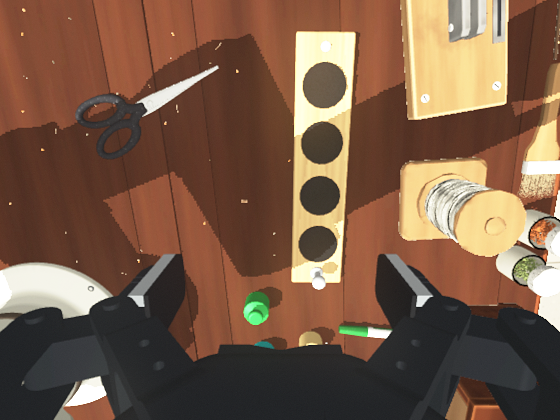

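The wrist picture shows the four discs down the middle (rows 86 to 244), and the bright knob at (318,275) next to the lowest disc. The fitted disc centres are 74 mm apart and consistent with each other. Now I'll go over the weights.

Emit:
step_arm([
  [[-0.06, 0, 0], [0, 0, 0], 0],
  [[-0.18, 0.01, 0], [0, 0, 0], 0],
  [[-0.33, 0.02, 0], [0, 0, 0], 0],
  [[-0.5, 0.035, 0], [0, 0, 0], 0],
  [[-0.67, 0.045, 0], [0, 0, 0], 0],
  [[-0.84, 0.06, 0], [0, 0, 0], 0],
  [[-1, 0.07, 0], [0, 0, 0], 0],
])

```text
time_s: 3.3
tcp_pos: [0.3997, 0.0572, 0.2996]
tcp_rot: [[0.064, 0.998, 0.0], [0.998, -0.064, -0.0], [-0.0, 0.0, -1.0]]
wrist_force: [0.7, 0.3, 0.1]
width: 0.0853
finger_force: 0.0
```

Emit:
step_arm([
  [[-0.17, 0.01, 0], [0, 0, 0], 0],
  [[-0.34, 0.02, 0], [0, 0, 0], 0],
  [[-0.51, 0.035, 0], [0, 0, 0], 0],
  [[-0.68, 0.045, 0], [0, 0, 0], 0],
  [[-0.83, 0.06, 0], [0, 0, 0], 0],
  [[-0.94, 0.07, 0], [0, 0, 0], 0],
  [[-1, 0.07, 0], [0, 0, 0], 0],
  [[-1, 0.07, 0], [0, 0, 0], 0],
  [[-1, 0.07, 0], [0, 0, 0], 0],
  [[-1, 0.07, 0], [0, 0, 0], 0],
])

```text
time_s: 4.13
tcp_pos: [0.4012, -0.141, 0.2996]
tcp_rot: [[0.064, 0.998, 0.0], [0.998, -0.064, 0.0], [0.0, 0.0, -1.0]]
wrist_force: [0.7, -0.7, -0.5]
width: 0.0858
finger_force: 0.0
```

```bash
python3 b.py w2 weight_largest weight_second weight_third weight_smallest rubber_stamp
```

```text
spot weight_largest 0.9 [271.5 262.2] [ 0.3789 -0.2892]
reg weight_largest 0.98 [271.5 271.9] (255, 248, 35, 42)
spot weight_second 0.81 [294.  85.] [ 0.4279 -0.0302]
spot weight_second 0.72 [244.5 103.8] [ 0.3585 -0.0502]
spot weight_second 0.62 [230.6  31.1] [0.3488 0.0411]
reg weight_second 0.89 [227.9  26.9] (211, 4, 34, 41)
reg weight_second 0.63 [239.1 100.5] (220, 87, 33, 32)
reg weight_second 0.6 [295.8  87.1] (283, 70, 30, 33)
spot weight_third 0.54 [320.8 229.3] [ 0.4579 -0.2396]
reg weight_third 0.77 [322.9 232.3] (314, 224, 22, 23)
spot weight_smallest 0.68 [273.1 188.4] [ 0.3896 -0.1714]
spot rubber_stamp 0.61 [328.8 163.8] [ 0.4725 -0.1403]
reg rubber_stamp 0.57 [334.  163.1] (321, 142, 23, 38)
```

View pics/w2.png

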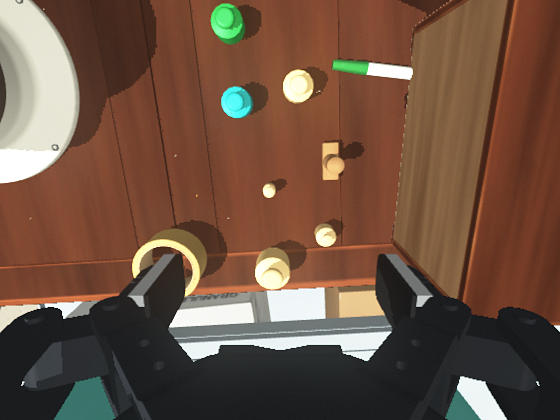

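The picture shows the largest at (272,268), the third at (324,233), the smallest at (269,190) and the brass second at (297,86). The turquoise decoy is at (237,101) and the green one at (228,23). The table edge is at row 300. I'll fit silhouettes to refine the positions.

```bash
cat > fit.py <<'E'
import sys
from h import *
from scipy.optimize import minimize
D={"weight_largest":(.051,.040,.060),"weight_second":(.039,.031,.047),"weight_third":(.029,.023,.036),"weight_smallest":(.018,.018,.029)}
def model(t,x,y,z0,info,S=8):
    d,hb,h=D[t]; m=np.zeros((420,560),np.uint8); a=np.linspace(0,2*np.pi,40)
    for r,zz in ((d/2,(0,hb)),(.28*d,(hb,h))):
        P=[proj("wrist",(x+r*np.cos(k),y+r*np.sin(k),z0+q),info) for q in zz for k in a]
        cv2.fillConvexPoly(m,cv2.convexHull(np.round(np.array(P)*16).astype(np.int32)),1,shift=4)
    return m
def fit(t,xy,mask,info,z0=0):
    M=cv2.GaussianBlur(mask.astype(np.float32),(0,0),1.2)
    f=lambda p:((cv2.GaussianBlur(model(t,p[0]/100,p[1]/100,z0,info).astype(np.float32),(0,0),1.2)-M)**2).sum()
    r=minimize(f,np.array(xy)*100,method="Nelder-Mead",options=dict(initial_simplex=np.array(xy)*100+[[0,0],[.6,0],[0,.6]],xatol=.01))
    return r.x/100,r.fun/mask.sum()
def brass(px,im):
    """grow the brass-coloured blob at a pixel"""
    h=cv2.cvtColor(im,cv2.COLOR_BGR2HSV); b=((h[...,0]>12)&(h[...,0]<32)&(h[...,2]>100)&(h[...,1]<170)).astype(np.uint8)
    n,l,s,c=cv2.connectedComponentsWithStats(b); k=1+np.argmin(np.hypot(*(c[1:]-px).T)+1e3*(s[1:,4]<40)); return l==k,s[k],c[k]
if __name__=="__main__":
    info=vision.camera_info("wrist"); im=vision.snapshot("wrist")
    for a in sys.argv[1:]:
        t,x,y,*z=a.split(","); xy=(float(x),float(y)); z0=float(z[0]) if z else 0
        px=proj("wrist",(*xy,z0+D[t][1]/2),info)
        m,s,c=brass(px,im); print(t,"colour",s,np.round(c),*fit(t,xy,m,info,z0))
        for r in vision.regions_of(t,"wrist"):
            if np.hypot(*(np.array(r["location"])-px))<25: print(t,"net",round(r["score"],2),r["mask"].sum(),*fit(t,xy,r["mask"],info,z0)); break
E
python3 fit.py weight_largest,.379,-.289 weight_second,.43,-.03 weight_third,.456,-.243 weight_smallest,.388,-.17
```

```text
weight_largest colour [ 255  246   35   44 1245] [272. 268.] [ 0.38068251 -0.28828464] 0.0031449480707865644
weight_largest net 0.57 1150 [ 0.38061141 -0.28879361] 0.028824399865191915
weight_second colour [282  69  32  34 865] [298.  85.] [ 0.43154766 -0.03417276] 0.001347292916623154
weight_second net 0.82 764 [ 0.43047333 -0.03486465] 0.03748701505011913
weight_third colour [314 223  23  24 413] [325. 234.] [ 0.46180592 -0.24395289] 0.0025941560689819927
weight_third net 0.81 377 [ 0.46121378 -0.24387989] 0.017039405256114526
weight_smallest colour [262 182  14  16 170] [269. 189.] [ 0.38342654 -0.17089121] 0.0024449364227407118
weight_smallest net 0.71 129 [ 0.38409635 -0.17165019] 0.08329892712970112
```

```bash
python3 -c "
from h import *
plan(.3807,-.2883,.10,-4);plan(.3807,-.2883,.02,-4)"
```

```text
plan [-0.739, -0.056, 0.998] [-0.0, 0.0, 0.003] now [ 0.4014 -0.1415  0.2995] j [-30. -10.  91.  -0.  99. -26.] t 4.9333
plan [-0.739, -0.056, 1.398] [-0.0, 0.0, 0.003] now [ 0.4014 -0.1415  0.2995] j [-30. -10.  91.  -0.  99. -26.] t 4.9333
```

Emit:
step_arm([
  [[-0.1, -0.01, 0.1], [0, 0, 0], 0],
  [[-0.22, -0.015, 0.2], [0, 0, 0], 0],
  [[-0.36, -0.025, 0.33], [0, 0, 0], 0],
  [[-0.5, -0.035, 0.46], [0, 0, 0], 0],
  [[-0.62, -0.045, 0.6], [0, 0, 0], 0],
  [[-0.7, -0.056, 0.74], [0, 0, 0], 0],
  [[-0.739, -0.056, 0.87], [0, 0, 0], 0],
  [[-0.739, -0.056, 0.96], [0, 0, 0], 0],
  [[-0.739, -0.056, 1], [0, 0, 0], 0],
  [[-0.739, -0.056, 1], [0, 0, 0], 0],
  [[-0.739, -0.056, 1], [0, 0, 0], 0],
])

```text
time_s: 5.85
tcp_pos: [0.3809, -0.2883, 0.1003]
tcp_rot: [[0.064, 0.998, 0.0], [0.998, -0.064, -0.0], [-0.0, 0.0, -1.0]]
wrist_force: [1.1, 0.3, 0.8]
width: 0.0852
finger_force: 0.0
```

Emit:
step_arm([
  [[0, 0, 0.06], [0, 0, 0], 0],
  [[0, 0, 0.14], [0, 0, 0], 0],
  [[0, 0, 0.23], [0, 0, 0], 0],
  [[0, 0, 0.31], [0, 0, 0], 0],
  [[0, 0, 0.37], [0, 0, 0], 0],
  [[0, 0, 0.4], [0, 0, 0], 0],
  [[0, 0, 0.4], [0, 0, 0], 0],
  [[0, 0, 0.4], [0, 0, 0], 0.2],
  [[0, 0, 0.4], [0, 0, 0], 0.4],
  [[0, 0, 0.4], [0, 0, 0], 0.6],
  [[0, 0, 0.4], [0, 0, 0], 0.8],
  [[0, 0, 0.4], [0, 0, 0], 1],
  [[0, 0, 0.4], [0, 0, 0], 1],
  [[0, 0, 0.4], [0, 0, 0], 1],
  [[0, 0, 0.4], [0, 0, 0], 1],
  [[0, 0, 0.4], [0, 0, 0], 1],
], force=60)

```text
time_s: 7.18
tcp_pos: [0.381, -0.2899, 0.0234]
tcp_rot: [[0.064, 0.998, 0.001], [0.998, -0.064, -0.004], [-0.004, 0.001, -1.0]]
wrist_force: [-21.6, 8.2, 59.0]
width: 0.0273
finger_force: 105.3
```

```bash
python3 -c "
from h import *
s=robot.sense();print(s['width'],s['wrist_force'],s['tcp_pos'])
for c in ('wrist','scene'): cv2.imwrite('pics/%s3.png'%c,vision.snapshot(c))
a=cv2.imread('pics/scene3.png')[170:330,330:530]; b=cv2.imread('pics/wrist3.png')
cv2.imwrite('pics/c3.png',np.hstack([cv2.resize(a,(400,320)),cv2.resize(b,(400,320))]))
"
```

```text
0.027334380998278188 [-21.55305557   8.17593797  59.00233024] [ 0.38098344 -0.28989999  0.02336979]
```

View pics/c3.png

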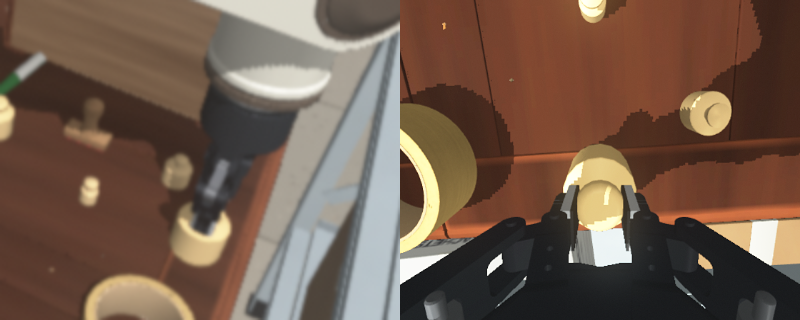

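The fingers are on the knob, standing above the body, so the tips sit higher than expected. I'll check the geometry.

```bash
python3 -c "
from h import *
print(robot.tcp_to_tips, [a for a in dir(robot) if a[0]!='_'])
s=robot.sense();R=np.array(s['tcp_rot']);p=np.array(s['tcp_pos'])
for d in (-.04,-.02,-.008,0,.011): print(d,proj('wrist',p+R[:,2]*d), proj('scene',p+R[:,2]*d))
print(proj('wrist',(.381,-.289,.06)),proj('wrist',(.381,-.289,.0)))
b=cv2.imread('pics/wrist3.png')[170:330,180:380]; cv2.imwrite('pics/c4.png',cv2.resize(b,(800,640))[:600])
"; python3 fit.py weight_largest,.381,-.289
```

```text
0.011 ['MotionError', 'close_job', 'sense', 'tcp_to_tips']
-0.04 [279.54758044 281.72337644] [434.91702289 272.54894843]
-0.02 [279.56679498 261.45351184] [432.39145007 279.2122298 ]
-0.008 [279.5761664  251.56739138] [430.91599341 283.10496368]
0 [279.58171599 245.71300476] [429.94843198 285.65770498]
0.011 [279.58858364 238.4681643 ] [428.63850749 289.11371122]
[279.58208238 276.4386096 ] [279.47349597 229.81889632]
weight_largest colour [ 225  188  111  116 8516] [279. 245.] [ 0.38085918 -0.28819845] 0.08073542833664206
weight_largest net 0.64 7501 [ 0.38059344 -0.28794158] 0.19438386405250133
```

View pics/c4.png

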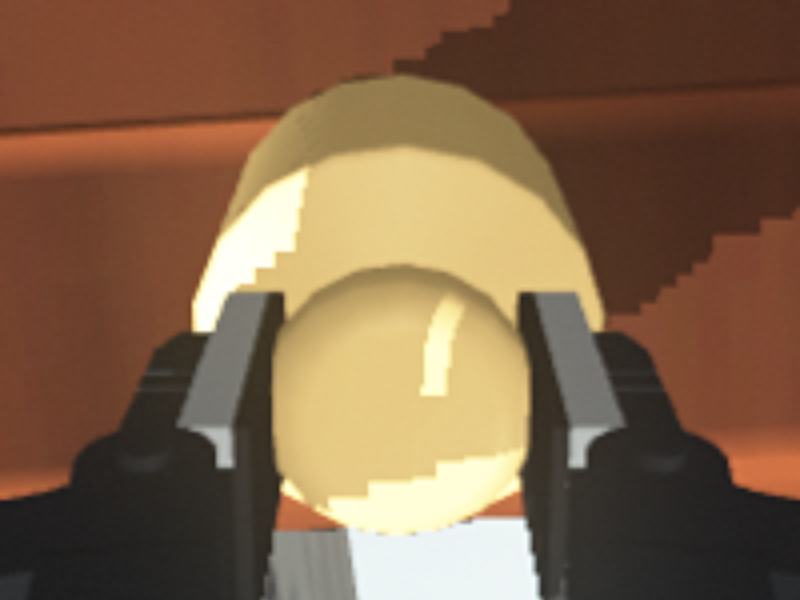

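The pictures put the fingertips about 20 mm behind the stated TCP when nearly shut: pad separation in pixels gives their depth, and they are resting on the body top at z = 0.04. I'll open, go up and check this in free air.

Emit:
step_arm([
  [[0, 0, -0.02], [0, 0, 0], 0.7],
  [[0, 0, -0.03], [0, 0, 0], 0.3],
  [[0, 0, -0.05], [0, 0, 0], 0],
  [[0, 0, -0.1], [0, 0, 0], 0],
  [[0, 0, -0.15], [0, 0, 0], 0],
  [[0, 0, -0.2], [0, 0, 0], 0],
  [[0, 0, -0.25], [0, 0, 0], 0],
  [[0, 0, -0.25], [0, 0, 0], 0],
  [[0, 0, -0.25], [0, 0, 0], 0.38],
  [[0, 0, -0.25], [0, 0, 0], 0.38],
  [[0, 0, -0.25], [0, 0, 0], 0.38],
  [[0, 0, -0.25], [0, 0, 0], 0.38],
  [[0, 0, -0.25], [0, 0, 0], 0.38],
])

```text
time_s: 8.47
tcp_pos: [0.3805, -0.2881, 0.0692]
tcp_rot: [[0.065, 0.998, -0.001], [0.998, -0.065, 0.0], [0.0, -0.001, -1.0]]
wrist_force: [-0.8, -0.1, -0.2]
width: 0.0531
finger_force: 0.0
```

```bash
python3 -c "
from h import *
s=robot.sense();print(s['width'],s['wrist_force'],s['tcp_pos'])
for c in ('wrist','scene'): cv2.imwrite('pics/%s5.png'%c,vision.snapshot(c))
a=cv2.imread('pics/scene5.png')[170:330,330:530]; b=cv2.imread('pics/wrist5.png')[150:350,140:420]
cv2.imwrite('pics/c5.png',np.hstack([cv2.resize(a,(350,400)),cv2.resize(b,(448,400))]))
R=np.array(s['tcp_rot']);p=np.array(s['tcp_pos'])
for d in (-.04,-.03,-.02,-.01,0,.011): print(d,[proj('wrist',p+R@[.011,k*s['width']/2,d]) for k in (-1,1)])
"
```

```text
0.053106074736780286 [-0.755664   -0.08235585 -0.18790311] [ 0.38050095 -0.28813163  0.06916078]
-0.04 [array([215.02710712, 257.3391518 ]), array([343.74648605, 257.35496976])]
-0.03 [array([219.44765616, 247.97842791]), array([339.36181487, 247.99553978])]
-0.02 [array([223.30207356, 239.81651483]), array([335.53854712, 239.83447015])]
-0.01 [array([226.69256955, 232.63697751]), array([332.17534884, 232.65545545])]
0 [array([229.69814675, 226.27252411]), array([329.19388986, 226.2912937 ])]
0.011 [array([232.63333542, 220.0571218 ]), array([326.28218165, 220.07602051])]
```

View pics/c5.png

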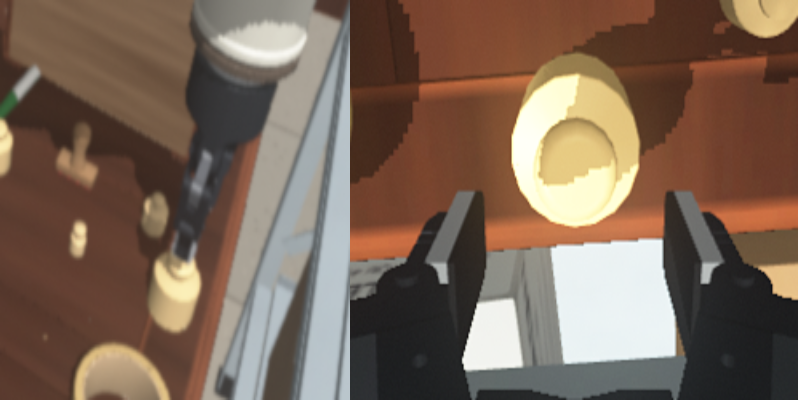

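With the finger rows read correctly, the pads are centred on the tool axis but their tips stand about 22 mm behind the stated TCP. The contact height agrees with that, so I need to go about 33 mm deeper and will watch the force.

Emit:
step_arm([
  [[0, 0, 0], [0, 0, 0], 0.15],
  [[0, 0, 0], [0, 0, 0], 0.15],
  [[0, 0, 0.06], [0, 0, 0], 0.15],
  [[0, 0, 0.12], [0, 0, 0], 0.15],
  [[0, 0, 0.18], [0, 0, 0], 0.15],
  [[0, 0, 0.24], [0, 0, 0], 0.15],
  [[0, 0, 0.29], [0, 0, 0], 0.15],
  [[0, 0, 0.33], [0, 0, 0], 0.15],
  [[0, 0, 0.36], [0, 0, 0], 0.15],
  [[0, 0, 0.38], [0, 0, 0], 0.15],
  [[0, 0, 0.38], [0, 0, 0], 0.15],
])

```text
time_s: 9.48
tcp_pos: [0.3805, -0.2881, -0.0071]
tcp_rot: [[0.065, 0.998, -0.001], [0.998, -0.065, 0.0], [0.0, -0.001, -1.0]]
wrist_force: [0.1, 0.3, -0.6]
width: 0.0731
finger_force: 0.0
```

Emit:
step_arm([
  [[0, 0, 0.02], [0, 0, 0], 0.15],
  [[0, 0, 0.02], [0, 0, 0], 0.25],
  [[0, 0, 0.02], [0, 0, 0], 0.35],
  [[0, 0, 0.02], [0, 0, 0], 0.42],
  [[0, 0, 0.02], [0, 0, 0], 0.5],
  [[0, 0, 0.02], [0, 0, 0], 0.5],
  [[0, 0, 0.02], [0, 0, 0], 0.5],
  [[0, 0, 0.02], [0, 0, 0], 0.5],
], force=50)

```text
time_s: 10.15
tcp_pos: [0.3809, -0.2885, -0.0098]
tcp_rot: [[0.065, 0.998, 0.001], [0.998, -0.065, -0.001], [-0.001, 0.001, -1.0]]
wrist_force: [-1.0, 1.5, 6.1]
width: 0.0497
finger_force: 50.8
```

Emit:
step_arm([
  [[0, 0, -0.03], [0, 0, 0], 0.5],
  [[0, 0, -0.09], [0, 0, 0], 0.5],
  [[0, 0, -0.17], [0, 0, 0], 0.5],
  [[0, 0, -0.27], [0, 0, 0], 0.5],
  [[0, 0, -0.37], [0, 0, 0], 0.5],
  [[0, 0, -0.46], [0, 0, 0], 0.5],
  [[0, 0, -0.53], [0, 0, 0], 0.5],
  [[0, 0, -0.58], [0, 0, 0], 0.5],
  [[0, 0, -0.6], [0, 0, 0], 0.5],
  [[0, 0, -0.6], [0, 0, 0], 0.5],
  [[0, 0, -0.6], [0, 0, 0], 0.5],
])

```text
time_s: 11.07
tcp_pos: [0.3804, -0.2881, 0.1089]
tcp_rot: [[0.065, 0.998, -0.001], [0.998, -0.065, 0.0], [0.0, -0.001, -1.0]]
wrist_force: [-0.4, 0.4, -5.8]
width: 0.0497
finger_force: 53.2
```

```bash
python3 -c "
from h import *
s=robot.sense();print(s['width'],s['wrist_force'],s['finger_force'])
plan(.414,-.072,.11,-4);plan(.4476,.1447,.11,-4)"
```

```text
0.04968930198656414 [-0.35348045  0.4164826  -5.80426183] 53.242439115419984
plan [1.089, 0.098, -0.005] [-0.0, -0.0, 0.003] now [ 0.3804 -0.2881  0.1089] j [-46.   0. 104.  -0.  76. -43.] t 11.0667
plan [2.181, 0.195, -0.005] [-0.0, -0.0, 0.003] now [ 0.3804 -0.2881  0.1089] j [-46.   0. 104.  -0.  76. -43.] t 11.0667
```

Emit:
step_arm([
  [[0.03, 0, 0], [0, 0, 0], 0.5],
  [[0.1, 0.01, 0], [0, 0, 0], 0.5],
  [[0.2, 0.02, 0], [0, 0, 0], 0.5],
  [[0.32, 0.03, 0], [0, 0, 0], 0.5],
  [[0.45, 0.04, 0], [0, 0, 0], 0.5],
  [[0.59, 0.05, 0], [0, 0, 0], 0.5],
  [[0.73, 0.065, 0], [0, 0, 0], 0.5],
  [[0.87, 0.08, 0], [0, 0, 0], 0.5],
  [[1, 0.09, 0], [0, 0, 0], 0.5],
])

```text
time_s: 11.82
tcp_pos: [0.4111, -0.0879, 0.1088]
tcp_rot: [[0.065, 0.998, -0.001], [0.998, -0.065, 0.001], [0.0, -0.001, -1.0]]
wrist_force: [1.0, -0.0, -4.7]
width: 0.0499
finger_force: 53.2
```

Emit:
step_arm([
  [[0.14, 0.01, 0], [0, 0, 0], 0.5],
  [[0.28, 0.025, 0], [0, 0, 0], 0.5],
  [[0.42, 0.04, 0], [0, 0, 0], 0.5],
  [[0.56, 0.05, 0], [0, 0, 0], 0.5],
  [[0.69, 0.06, 0], [0, 0, 0], 0.5],
  [[0.81, 0.07, 0], [0, 0, 0], 0.5],
  [[0.91, 0.08, 0], [0, 0, 0], 0.5],
  [[0.97, 0.09, 0], [0, 0, 0], 0.5],
  [[1, 0.09, 0], [0, 0, 0], 0.5],
  [[1, 0.09, 0], [0, 0, 0], 0.5],
  [[1, 0.09, 0], [0, 0, 0], 0.5],
])

```text
time_s: 12.73
tcp_pos: [0.442, 0.1084, 0.109]
tcp_rot: [[0.064, 0.998, -0.001], [0.998, -0.064, -0.0], [-0.0, -0.001, -1.0]]
wrist_force: [0.7, 0.5, -5.6]
width: 0.0495
finger_force: 53.2
```

```bash
python3 -c "
from h import *
plan(.4476,.1447,.03,-4);plan(.4476,.1447,.0085,-4)"
```

```text
plan [0.183, 0.017, 0.395] [-0.001, 0.0, 0.004] now [0.442  0.1084 0.109 ] j [  4.  -2. 106.  -0.  76.   8.] t 12.7333
plan [0.183, 0.017, 0.502] [-0.001, 0.0, 0.004] now [0.442  0.1084 0.109 ] j [  4.  -2. 106.  -0.  76.   8.] t 12.7333
```

Emit:
step_arm([
  [[0.05, 0, 0], [0, 0, 0], 0.5],
  [[0.11, 0.01, 0], [0, 0, 0], 0.5],
  [[0.16, 0.017, 0.02], [0, 0, 0], 0.5],
  [[0.183, 0.017, 0.07], [0, 0, 0], 0.5],
  [[0.183, 0.017, 0.14], [0, 0, 0], 0.5],
  [[0.183, 0.017, 0.22], [0, 0, 0], 0.5],
  [[0.183, 0.017, 0.3], [0, 0, 0], 0.5],
  [[0.183, 0.017, 0.37], [0, 0, 0], 0.5],
  [[0.183, 0.017, 0.42], [0, 0, 0], 0.5],
  [[0.183, 0.017, 0.45], [0, 0, 0], 0.5],
  [[0.183, 0.017, 0.47], [0, 0, 0], 0.5],
  [[0.183, 0.017, 0.485], [0, 0, 0], 0.5],
  [[0.183, 0.017, 0.495], [0, 0, 0], 0.5],
  [[0.183, 0.017, 0.5], [0, 0, 0], 0.5],
  [[0.183, 0.017, 0.5], [0, 0, 0], 0.5],
  [[0.183, 0.017, 0.5], [0, 0, 0], 0.5],
])

```text
time_s: 14.07
tcp_pos: [0.4484, 0.1449, 0.0098]
tcp_rot: [[0.065, 0.998, 0.001], [0.998, -0.065, -0.0], [0.0, 0.001, -1.0]]
wrist_force: [-0.3, -0.1, -5.2]
width: 0.0497
finger_force: 53.2
```

Emit:
step_arm([
  [[-0.001, -0.003, 0.006], [0, 0, 0], 0.5],
  [[-0.001, -0.003, 0.012], [0, 0, 0], 0.5],
  [[-0.001, -0.003, 0.012], [0, 0, 0], 0.5],
  [[-0.001, -0.003, 0.012], [0, 0, 0], 0.38],
  [[-0.001, -0.003, 0.012], [0, 0, 0], 0.3],
  [[-0.001, -0.003, 0.012], [0, 0, 0], 0.2],
  [[-0.001, -0.003, 0.012], [0, 0, 0], 0.15],
  [[-0.001, -0.003, -0.03], [0, 0, 0], 0.15],
  [[-0.001, -0.003, -0.09], [0, 0, 0], 0.15],
  [[-0.001, -0.003, -0.17], [0, 0, 0], 0.1],
  [[-0.001, -0.003, -0.27], [0, 0, 0], 0.05],
  [[-0.001, -0.003, -0.38], [0, 0, 0], 0],
  [[-0.001, -0.003, -0.5], [0, 0, 0], 0],
  [[-0.001, -0.003, -0.62], [0, 0, 0], 0],
  [[-0.001, -0.003, -0.72], [0, 0, 0], 0],
  [[-0.001, -0.003, -0.78], [0, 0, 0], 0],
  [[-0.001, -0.003, -0.8], [0, 0, 0], 0],
  [[-0.001, -0.003, -0.8], [0, 0, 0], 0],
])

```text
time_s: 15.57
tcp_pos: [0.4479, 0.1448, 0.1706]
tcp_rot: [[0.065, 0.998, 0.002], [0.998, -0.065, 0.0], [0.0, 0.002, -1.0]]
wrist_force: [-0.2, -0.7, 0.0]
width: 0.0854
finger_force: 0.0
```

```bash
python3 fit.py weight_largest,.4476,.1447,.018 weight_second,.4315,-.0342; python3 -c "
from h import *
plan(.4315,-.0342,.12,86);plan(.4315,-.0342,.12,-4)"
```

```text
weight_largest colour [  238     0    87   252 13743] [281. 139.] [0.44842031 0.14362188] 0.7254922108073201
weight_second colour [258 318  35  32 874] [276. 334.] [ 0.43275293 -0.02408312] 0.5345727147990561
weight_second net 0.77 843 [ 0.4313728  -0.02808542] 0.5890490983304604
plan [-0.897, -0.02, 0.243] [-0.001, -0.0, -0.997] now [0.4472 0.1446 0.1686] j [  9.  -3. 100.  -0.  83.  12.] t 15.7167
plan [-0.897, -0.02, 0.243] [-0.001, 0.0, 0.003] now [0.4472 0.1446 0.1686] j [  9.  -3. 100.  -0.  83.  12.] t 15.7167
```

Emit:
step_arm([
  [[-0.06, 0, 0.02], [0, 0, 0], 0.35],
  [[-0.16, 0, 0.06], [0, 0, 0], 0.35],
  [[-0.3, -0.01, 0.12], [0, 0, 0], 0.35],
  [[-0.46, -0.01, 0.18], [0, 0, 0], 0.35],
  [[-0.62, -0.02, 0.24], [0, 0, 0], 0.35],
  [[-0.76, -0.02, 0.24], [0, 0, 0], 0.35],
  [[-0.85, -0.02, 0.24], [0, 0, 0], 0.35],
  [[-0.897, -0.02, 0.24], [0, 0, 0], 0.35],
  [[-0.897, -0.02, 0.24], [0, 0, 0], 0.35],
  [[-0.897, -0.02, 0.24], [0, 0, 0], 0.35],
  [[-0.897, -0.02, 0.24], [0, 0, 0], 0.35],
])

```text
time_s: 16.63
tcp_pos: [0.432, -0.0332, 0.1213]
tcp_rot: [[0.064, 0.998, -0.0], [0.998, -0.064, 0.0], [0.0, -0.0, -1.0]]
wrist_force: [-0.0, -0.4, -0.7]
width: 0.0556
finger_force: 0.0
```

```bash
python3 fit.py weight_second,.4315,-.0342; python3 -c "
from h import *
plan(.4315,-.0342,-.013,-4)"
```

```text
weight_second colour [ 255  170   65   68 2490] [285. 200.] [ 0.43711413 -0.03179193] 0.16276884883283133
weight_second net 0.8 1903 [ 0.43084495 -0.03459002] 0.016620349332776372
plan [-0.005, -0.002, 0.672] [-0.0, -0.0, 0.004] now [ 0.4321 -0.0331  0.1214] j [-15.  -6. 108.   0.  78. -11.] t 16.7333
```

Emit:
step_arm([
  [[-0.007, -0.003, 0.04], [0, 0, 0], 0.35],
  [[-0.007, -0.003, 0.12], [0, 0, 0], 0.35],
  [[-0.007, -0.003, 0.22], [0, 0, 0], 0.35],
  [[-0.007, -0.003, 0.33], [0, 0, 0], 0.35],
  [[-0.007, -0.003, 0.44], [0, 0, 0], 0.35],
  [[-0.007, -0.003, 0.54], [0, 0, 0], 0.35],
  [[-0.007, -0.003, 0.61], [0, 0, 0], 0.35],
  [[-0.007, -0.003, 0.65], [0, 0, 0], 0.35],
  [[-0.007, -0.003, 0.67], [0, 0, 0], 0.35],
  [[-0.007, -0.003, 0.67], [0, 0, 0], 0.35],
  [[-0.007, -0.003, 0.67], [0, 0, 0], 0.45],
  [[-0.007, -0.003, 0.67], [0, 0, 0], 0.55],
  [[-0.007, -0.003, 0.67], [0, 0, 0], 0.65],
  [[-0.007, -0.003, 0.67], [0, 0, 0], 0.65],
  [[-0.007, -0.003, 0.67], [0, 0, 0], 0.65],
  [[-0.007, -0.003, 0.67], [0, 0, 0], 0.65],
], force=40)

```text
time_s: 18.07
tcp_pos: [0.4318, -0.0355, -0.0115]
tcp_rot: [[0.065, 0.998, 0.001], [0.998, -0.065, -0.0], [-0.0, 0.001, -1.0]]
wrist_force: [-2.1, 0.7, 5.6]
width: 0.0378
finger_force: 39.7
```

Emit:
step_arm([
  [[0, 0, -0.03], [0, 0, 0], 0.65],
  [[0, 0, -0.09], [0, 0, 0], 0.65],
  [[0, 0, -0.17], [0, 0, 0], 0.65],
  [[0, 0, -0.27], [0, 0, 0], 0.65],
  [[0, 0, -0.37], [0, 0, 0], 0.65],
  [[0, 0, -0.46], [0, 0, 0], 0.65],
  [[0, 0, -0.54], [0, 0, 0], 0.65],
  [[0, 0, -0.6], [0, 0, 0], 0.65],
  [[0, 0, -0.64], [0, 0, 0], 0.65],
  [[0, 0, -0.65], [0, 0, 0], 0.65],
  [[0, 0, -0.65], [0, 0, 0], 0.65],
])

```text
time_s: 18.98
tcp_pos: [0.4314, -0.0354, 0.1179]
tcp_rot: [[0.065, 0.998, 0.001], [0.998, -0.065, -0.0], [-0.0, 0.001, -1.0]]
wrist_force: [-0.0, -0.4, -2.0]
width: 0.0372
finger_force: 40.9
```

```bash
python3 -c "
from h import *
plan(.4528,.2185,.13,-4)"
```

```text
plan [1.274, 0.025, -0.061] [0.001, 0.0, 0.003] now [ 0.4314 -0.0354  0.1179] j [-15.  -6. 108.  -0.  77. -11.] t 18.9833
```

Emit:
step_arm([
  [[0.03, 0, -0.01], [0, 0, 0], 0.65],
  [[0.1, 0, -0.03], [0, 0, 0], 0.65],
  [[0.2, 0, -0.05], [0, 0, 0], 0.65],
  [[0.33, 0.01, -0.06], [0, 0, 0], 0.65],
  [[0.47, 0.01, -0.06], [0, 0, 0], 0.65],
  [[0.61, 0.01, -0.06], [0, 0, 0], 0.65],
  [[0.75, 0.015, -0.06], [0, 0, 0], 0.65],
  [[0.88, 0.02, -0.06], [0, 0, 0], 0.65],
  [[0.96, 0.02, -0.06], [0, 0, 0], 0.65],
  [[1, 0.02, -0.06], [0, 0, 0], 0.65],
  [[1, 0.02, -0.06], [0, 0, 0], 0.65],
  [[1, 0.02, -0.06], [0, 0, 0], 0.65],
])

```text
time_s: 19.98
tcp_pos: [0.4479, 0.1638, 0.129]
tcp_rot: [[0.064, 0.998, -0.001], [0.998, -0.064, -0.001], [-0.001, -0.001, -1.0]]
wrist_force: [-0.6, -0.0, -3.1]
width: 0.0378
finger_force: 40.9
```

```bash
python3 -c "
from h import *
plan(.4528,.2175,.0085,-4)"
```

```text
plan [0.27, 0.008, 0.602] [-0.001, 0.0, 0.004] now [0.4479 0.1638 0.129 ] j [ 11.  -0. 102.  -0.  79.  15.] t 19.9833
```

Emit:
step_arm([
  [[0.05, 0, 0], [0, 0, 0], 0.65],
  [[0.12, 0, 0], [0, 0, 0], 0.65],
  [[0.19, 0.005, 0], [0, 0, 0], 0.65],
  [[0.24, 0.008, 0.02], [0, 0, 0], 0.65],
  [[0.27, 0.008, 0.06], [0, 0, 0], 0.65],
  [[0.27, 0.008, 0.13], [0, 0, 0], 0.65],
  [[0.27, 0.008, 0.21], [0, 0, 0], 0.65],
  [[0.27, 0.008, 0.3], [0, 0, 0], 0.65],
  [[0.27, 0.008, 0.39], [0, 0, 0], 0.65],
  [[0.27, 0.008, 0.47], [0, 0, 0], 0.65],
  [[0.27, 0.008, 0.53], [0, 0, 0], 0.65],
  [[0.27, 0.008, 0.57], [0, 0, 0], 0.65],
  [[0.27, 0.008, 0.59], [0, 0, 0], 0.65],
  [[0.27, 0.008, 0.6], [0, 0, 0], 0.65],
  [[0.27, 0.008, 0.605], [0, 0, 0], 0.65],
  [[0.27, 0.008, 0.605], [0, 0, 0], 0.65],
  [[0.27, 0.008, 0.605], [0, 0, 0], 0.65],
])

```text
time_s: 21.4
tcp_pos: [0.4536, 0.2178, 0.009]
tcp_rot: [[0.065, 0.998, 0.001], [0.998, -0.065, 0.0], [0.0, 0.001, -1.0]]
wrist_force: [1.1, -0.1, -2.6]
width: 0.0376
finger_force: 40.9
```

Emit:
step_arm([
  [[0, -0.004, 0.006], [0, 0, 0], 0.65],
  [[0, -0.004, 0.012], [0, 0, 0], 0.65],
  [[0, -0.004, 0.013], [0, 0, 0], 0.65],
  [[0, -0.004, 0.013], [0, 0, 0], 0.52],
  [[0, -0.004, 0.013], [0, 0, 0], 0.45],
  [[0, -0.004, 0.013], [0, 0, 0], 0.35],
  [[0, -0.004, 0.013], [0, 0, 0], 0.3],
  [[0, -0.004, -0.03], [0, 0, 0], 0.25],
  [[0, -0.004, -0.09], [0, 0, 0], 0.25],
  [[0, -0.004, -0.17], [0, 0, 0], 0.2],
  [[0, -0.004, -0.27], [0, 0, 0], 0.1],
  [[0, -0.004, -0.39], [0, 0, 0], 0.1],
  [[0, -0.004, -0.52], [0, 0, 0], 0],
  [[0, -0.004, -0.66], [0, 0, 0], 0],
  [[0, -0.004, -0.8], [0, 0, 0], 0],
  [[0, -0.004, -0.91], [0, 0, 0], 0],
  [[0, -0.004, -0.98], [0, 0, 0], 0],
  [[0, -0.004, -1], [0, 0, 0], 0],
  [[0, -0.004, -1], [0, 0, 0], 0],
])

```text
time_s: 22.98
tcp_pos: [0.4528, 0.2178, 0.2096]
tcp_rot: [[0.065, 0.998, 0.002], [0.998, -0.065, 0.0], [0.001, 0.002, -1.0]]
wrist_force: [0.2, -0.2, -0.2]
width: 0.0855
finger_force: 0.0
```

```bash
python3 fit.py weight_largest,.4476,.1447,.018 weight_second,.4528,.2185,.018; python3 -c "
from h import *
cv2.imwrite('pics/w6.png',vision.snapshot('wrist'));plan(.384,-.171,.13,-4)"
```

```text
weight_largest colour [  241     0    85   294 16655] [282. 143.] [0.44865007 0.14256384] 0.8039660574902432
weight_largest net 0.58 2085 [0.44741259 0.14566347] 0.016998730117468525
weight_second colour [  241     0    85   294 16655] [282. 143.] [0.45157411 0.20386823] 0.865666513434404
weight_second net 0.97 1174 [0.45261177 0.21889514] 0.019263493344568516
plan [-1.961, -0.213, 0.388] [-0.001, 0.0, 0.003] now [0.4521 0.2176 0.2073] j [17.  0. 92. -0. 88. 21.] t 23.1833
```

View pics/w6.png

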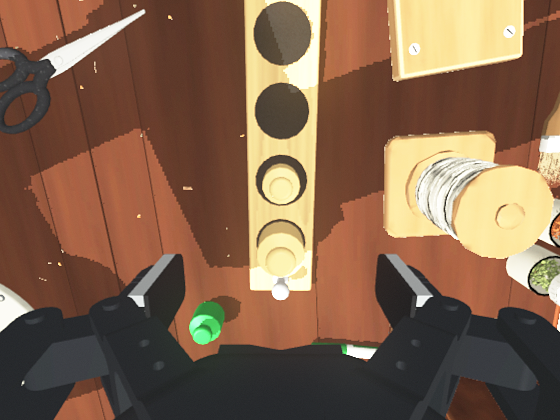

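Largest (281,248) and second (281,183) stand upright in the middle of the two discs nearest the knob; the fit agrees to about 1 mm. Now the third.

Emit:
step_arm([
  [[-0.05, 0, 0], [0, 0, 0], 0.2],
  [[-0.15, 0, 0.02], [0, 0, 0], 0.4],
  [[-0.3, 0, 0.05], [0, 0, 0], 0.47],
  [[-0.48, 0, 0.08], [0, 0, 0], 0.47],
  [[-0.66, 0, 0.12], [0, 0, 0], 0.47],
  [[-0.83, 0, 0.16], [0, 0, 0], 0.47],
  [[-1, 0, 0.2], [0, 0, 0], 0.47],
])

```text
time_s: 23.77
tcp_pos: [0.4386, 0.0162, 0.1677]
tcp_rot: [[0.065, 0.998, -0.001], [0.998, -0.065, -0.0], [-0.0, -0.001, -1.0]]
wrist_force: [0.5, -0.1, -0.2]
width: 0.0449
finger_force: 0.0
```

Emit:
step_arm([
  [[-0.17, 0.02, 0.02], [0, 0, 0], 0.47],
  [[-0.34, 0.05, 0.04], [0, 0, 0], 0.47],
  [[-0.51, 0.08, 0.06], [0, 0, 0], 0.47],
  [[-0.68, 0.1, 0.08], [0, 0, 0], 0.47],
  [[-0.83, 0.13, 0.1], [0, 0, 0], 0.47],
  [[-0.94, 0.15, 0.1], [0, 0, 0], 0.47],
  [[-1, 0.17, 0.1], [0, 0, 0], 0.47],
  [[-1, 0.17, 0.1], [0, 0, 0], 0.47],
  [[-1, 0.17, 0.1], [0, 0, 0], 0.47],
])

```text
time_s: 24.52
tcp_pos: [0.4602, -0.1835, 0.1481]
tcp_rot: [[0.066, 0.998, -0.001], [0.998, -0.066, 0.001], [0.001, -0.001, -1.0]]
wrist_force: [0.2, 0.5, 0.1]
width: 0.0452
finger_force: 0.0
```

```bash
python3 fit.py weight_third,.4615,-.2439 weight_smallest,.384,-.171; python3 -c "
from h import *
plan(.4615,-.2439,.10,-4)"
```

```text
weight_third colour [270 233  32  36 803] [286. 250.] [ 0.46269131 -0.24383981] 0.06363961586768126
weight_third net 0.59 819 [ 0.46086402 -0.24387954] 0.024543841388781573
weight_smallest colour [186 172  25  23 380] [199. 182.] [ 0.38425378 -0.17001282] 0.035056169409500924
weight_smallest net 0.9 395 [ 0.38240561 -0.17049318] 0.013921271698384346
plan [-0.306, 0.024, 0.243] [-0.0, -0.0, 0.004] now [ 0.4605 -0.1826  0.1486] j [-31.   1.  98.   0.  81. -27.] t 24.6667
```

Emit:
step_arm([
  [[-0.06, 0.005, 0.02], [0, 0, 0], 0.47],
  [[-0.14, 0.01, 0.06], [0, 0, 0], 0.47],
  [[-0.22, 0.018, 0.12], [0, 0, 0], 0.47],
  [[-0.28, 0.022, 0.19], [0, 0, 0], 0.47],
  [[-0.306, 0.024, 0.27], [0, 0, 0], 0.47],
  [[-0.306, 0.024, 0.35], [0, 0, 0], 0.47],
  [[-0.306, 0.024, 0.43], [0, 0, 0], 0.47],
  [[-0.306, 0.024, 0.51], [0, 0, 0], 0.47],
  [[-0.306, 0.024, 0.59], [0, 0, 0], 0.47],
  [[-0.306, 0.024, 0.67], [0, 0, 0], 0.47],
  [[-0.306, 0.024, 0.73], [0, 0, 0], 0.47],
  [[-0.306, 0.024, 0.77], [0, 0, 0], 0.47],
  [[-0.306, 0.024, 0.79], [0, 0, 0], 0.47],
  [[-0.306, 0.024, 0.8], [0, 0, 0], 0.47],
  [[-0.306, 0.024, 0.8], [0, 0, 0], 0.47],
  [[-0.306, 0.024, 0.8], [0, 0, 0], 0.47],
])

```text
time_s: 26.0
tcp_pos: [0.4617, -0.2452, -0.0109]
tcp_rot: [[0.065, 0.998, 0.001], [0.998, -0.065, -0.001], [-0.001, 0.001, -1.0]]
wrist_force: [0.4, -0.5, 0.5]
width: 0.0457
finger_force: 0.0
```

Emit:
step_arm([
  [[0, 0, 0], [0, 0, 0], 0.55],
  [[0, 0, 0], [0, 0, 0], 0.62],
  [[0, 0, 0], [0, 0, 0], 0.7],
  [[0, 0, 0], [0, 0, 0], 0.78],
  [[0, 0, 0], [0, 0, 0], 0.78],
  [[0, 0, 0], [0, 0, 0], 0.78],
], force=30)

```text
time_s: 26.5
tcp_pos: [0.4616, -0.2452, -0.0108]
tcp_rot: [[0.065, 0.998, 0.001], [0.998, -0.065, -0.001], [-0.001, 0.001, -1.0]]
wrist_force: [-0.7, 1.8, 5.9]
width: 0.0279
finger_force: 29.3
```

Emit:
step_arm([
  [[0, 0, -0.03], [0, 0, 0], 0.78],
  [[0, 0, -0.09], [0, 0, 0], 0.78],
  [[0, 0, -0.18], [0, 0, 0], 0.78],
  [[0, 0, -0.29], [0, 0, 0], 0.78],
  [[0, 0, -0.4], [0, 0, 0], 0.78],
  [[0, 0, -0.51], [0, 0, 0], 0.78],
  [[0.03, -0.01, -0.6], [0, 0, 0], 0.78],
  [[0.1, -0.02, -0.66], [0, 0, 0], 0.78],
  [[0.2, -0.03, -0.69], [0, 0, 0], 0.78],
  [[0.32, -0.05, -0.7], [0, 0, 0], 0.78],
  [[0.45, -0.07, -0.7], [0, 0, 0], 0.78],
  [[0.59, -0.09, -0.7], [0, 0, 0], 0.78],
  [[0.73, -0.11, -0.7], [0, 0, 0], 0.78],
  [[0.87, -0.13, -0.7], [0, 0, 0], 0.78],
  [[1, -0.15, -0.7], [0, 0, 0], 0.78],
])

```text
time_s: 27.75
tcp_pos: [0.4435, -0.0413, 0.1285]
tcp_rot: [[0.065, 0.998, -0.0], [0.998, -0.065, 0.0], [0.0, -0.0, -1.0]]
wrist_force: [0.9, -0.5, -1.0]
width: 0.028
finger_force: 29.7
```

Emit:
step_arm([
  [[0.14, 0.01, 0], [0, 0, 0], 0.78],
  [[0.28, 0.025, 0], [0, 0, 0], 0.78],
  [[0.42, 0.04, 0], [0, 0, 0], 0.78],
  [[0.56, 0.05, 0], [0, 0, 0], 0.78],
  [[0.7, 0.06, 0], [0, 0, 0], 0.78],
  [[0.84, 0.08, 0], [0, 0, 0], 0.78],
  [[0.98, 0.09, 0], [0, 0, 0], 0.78],
])

```text
time_s: 28.33
tcp_pos: [0.4744, 0.153, 0.1285]
tcp_rot: [[0.064, 0.998, -0.0], [0.998, -0.064, -0.0], [-0.0, -0.0, -1.0]]
wrist_force: [0.4, -0.8, -0.0]
width: 0.0281
finger_force: 29.8
```

Emit:
step_arm([
  [[0.14, 0.01, 0], [0, 0, 0], 0.78],
  [[0.27, 0.025, 0], [0, 0, 0], 0.78],
  [[0.39, 0.03, 0], [0, 0, 0], 0.78],
  [[0.5, 0.03, 0], [0, 0, 0], 0.78],
  [[0.57, 0.03, 0], [0, 0, 0], 0.78],
  [[0.6, 0.03, 0], [0, 0, 0], 0.78],
  [[0.6, 0.03, 0], [0, 0, 0], 0.78],
  [[0.6, 0.03, 0], [0, 0, 0], 0.78],
])

```text
time_s: 29.0
tcp_pos: [0.4885, 0.2698, 0.1284]
tcp_rot: [[0.064, 0.998, -0.0], [0.998, -0.064, -0.001], [-0.001, -0.0, -1.0]]
wrist_force: [-1.3, -0.0, -1.6]
width: 0.028
finger_force: 29.8
```

```bash
python3 -c "
from h import *
plan(.458,.291,.008,-4)"
```

```text
plan [0.096, -0.159, 0.602] [-0.0, 0.0, 0.003] now [0.4885 0.2698 0.1284] j [21.  9. 92. -0. 79. 25.] t 29.0
```

Emit:
step_arm([
  [[0.03, -0.05, 0], [0, 0, 0], 0.78],
  [[0.06, -0.1, 0], [0, 0, 0], 0.78],
  [[0.09, -0.14, 0], [0, 0, 0], 0.78],
  [[0.096, -0.159, 0.03], [0, 0, 0], 0.78],
  [[0.096, -0.159, 0.09], [0, 0, 0], 0.78],
  [[0.096, -0.159, 0.17], [0, 0, 0], 0.78],
  [[0.096, -0.159, 0.26], [0, 0, 0], 0.78],
  [[0.096, -0.159, 0.35], [0, 0, 0], 0.78],
  [[0.096, -0.159, 0.44], [0, 0, 0], 0.78],
  [[0.096, -0.159, 0.51], [0, 0, 0], 0.78],
  [[0.096, -0.159, 0.56], [0, 0, 0], 0.78],
  [[0.096, -0.159, 0.585], [0, 0, 0], 0.78],
  [[0.096, -0.159, 0.595], [0, 0, 0], 0.78],
  [[0.096, -0.159, 0.605], [0, 0, 0], 0.78],
  [[0.096, -0.159, 0.605], [0, 0, 0], 0.78],
  [[0.096, -0.159, 0.605], [0, 0, 0], 0.78],
])

```text
time_s: 30.33
tcp_pos: [0.4587, 0.2916, 0.008]
tcp_rot: [[0.065, 0.998, 0.001], [0.998, -0.065, 0.0], [0.0, 0.001, -1.0]]
wrist_force: [-1.1, 0.1, -1.0]
width: 0.0285
finger_force: 29.8
```

Now release, lift, and start towards the smallest.

Emit:
step_arm([
  [[-0.003, -0.003, 0.005], [0, 0, 0], 0.78],
  [[-0.003, -0.003, 0.007], [0, 0, 0], 0.78],
  [[-0.003, -0.003, 0.007], [0, 0, 0], 0.66],
  [[-0.003, -0.003, 0.007], [0, 0, 0], 0.6],
  [[-0.003, -0.003, 0.007], [0, 0, 0], 0.5],
  [[-0.003, -0.003, 0.007], [0, 0, 0], 0.45],
  [[-0.003, -0.003, -0.03], [0, 0, 0], 0.4],
  [[-0.003, -0.003, -0.09], [0, 0, 0], 0.4],
  [[-0.003, -0.003, -0.17], [0, 0, 0], 0.4],
  [[-0.003, -0.003, -0.27], [0, 0, 0], 0.4],
  [[-0.003, -0.003, -0.38], [0, 0, 0], 0.4],
  [[-0.003, -0.003, -0.5], [0, 0, 0], 0.4],
  [[-0.003, -0.003, -0.62], [0, 0, 0], 0.4],
  [[-0.003, -0.003, -0.72], [0, 0, 0], 0.4],
  [[-0.003, -0.003, -0.78], [0, 0, 0], 0.4],
  [[-0.003, -0.003, -0.8], [0, 0, 0], 0.4],
  [[-0.003, -0.003, -0.8], [0, 0, 0], 0.4],
])

```text
time_s: 31.75
tcp_pos: [0.4579, 0.2911, 0.1684]
tcp_rot: [[0.065, 0.998, 0.001], [0.998, -0.065, 0.001], [0.001, 0.001, -1.0]]
wrist_force: [0.9, -0.6, -0.2]
width: 0.051
finger_force: 0.0
```

```bash
python3 fit.py weight_second,.4528,.2185,.018 weight_third,.458,.2923,.018 | grep net; python3 -c "
from h import *
plan(.384,-.11,.15,-4)"
```

```text
weight_second net 0.65 1534 [0.45298201 0.21841185] 0.01927912437309653
weight_third net 0.62 860 [0.45833741 0.29273415] 0.005857424957807674
plan [-2.023, -0.236, 0.084] [-0.001, 0.001, 0.003] now [0.4573 0.2907 0.1662] j [24.  6. 91. -0. 83. 28.] t 31.9
```

Emit:
step_arm([
  [[-0.05, -0.01, 0], [0, 0, 0], 0.5],
  [[-0.15, -0.02, 0], [0, 0, 0], 0.6],
  [[-0.3, -0.03, 0], [0, 0, 0], 0.6],
  [[-0.48, -0.05, 0], [0, 0, 0], 0.6],
  [[-0.66, -0.07, 0.02], [0, 0, 0], 0.6],
  [[-0.83, -0.1, 0.03], [0, 0, 0], 0.6],
  [[-1, -0.12, 0.05], [0, 0, 0], 0.6],
])

```text
time_s: 32.48
tcp_pos: [0.4194, 0.0912, 0.1568]
tcp_rot: [[0.064, 0.998, -0.001], [0.998, -0.064, -0.0], [-0.0, -0.001, -1.0]]
wrist_force: [1.0, -0.4, 0.9]
width: 0.0338
finger_force: 0.0
```

Emit:
step_arm([
  [[-0.17, -0.02, 0], [0, 0, 0], 0.6],
  [[-0.34, -0.04, 0.01], [0, 0, 0], 0.6],
  [[-0.51, -0.06, 0.02], [0, 0, 0], 0.6],
  [[-0.68, -0.08, 0.03], [0, 0, 0], 0.6],
  [[-0.83, -0.1, 0.03], [0, 0, 0], 0.6],
  [[-0.94, -0.11, 0.03], [0, 0, 0], 0.6],
  [[-1, -0.12, 0.03], [0, 0, 0], 0.6],
  [[-1, -0.12, 0.03], [0, 0, 0], 0.6],
  [[-1, -0.12, 0.03], [0, 0, 0], 0.6],
])

```text
time_s: 33.23
tcp_pos: [0.3832, -0.1054, 0.1509]
tcp_rot: [[0.067, 0.998, -0.001], [0.998, -0.067, 0.0], [0.0, -0.001, -1.0]]
wrist_force: [-0.4, 0.5, -0.9]
width: 0.0343
finger_force: 0.0
```

```bash
python3 fit.py weight_smallest,.384,-.171; python3 -c "
from h import *
plan(.3832,-.171,-.013,-4)"
```

```text
weight_smallest colour [276 241  19  27 319] [286. 253.] [ 0.38509882 -0.16999869] 0.13090727994434512
weight_smallest net 0.75 385 [ 0.38352686 -0.17189538] 0.013088724210664824
plan [-0.332, 0.02, 0.821] [-0.0, -0.0, 0.003] now [ 0.3837 -0.1045  0.1512] j [-26. -11. 109.   0.  82. -23.] t 33.3333
```

Emit:
step_arm([
  [[-0.06, 0, 0.02], [0, 0, 0], 0.6],
  [[-0.15, 0.01, 0.06], [0, 0, 0], 0.6],
  [[-0.24, 0.015, 0.12], [0, 0, 0], 0.6],
  [[-0.3, 0.02, 0.19], [0, 0, 0], 0.6],
  [[-0.332, 0.022, 0.27], [0, 0, 0], 0.6],
  [[-0.332, 0.022, 0.35], [0, 0, 0], 0.6],
  [[-0.332, 0.022, 0.43], [0, 0, 0], 0.6],
  [[-0.332, 0.022, 0.51], [0, 0, 0], 0.6],
  [[-0.332, 0.022, 0.59], [0, 0, 0], 0.6],
  [[-0.332, 0.022, 0.67], [0, 0, 0], 0.6],
  [[-0.332, 0.022, 0.73], [0, 0, 0], 0.6],
  [[-0.332, 0.022, 0.77], [0, 0, 0], 0.6],
  [[-0.332, 0.022, 0.8], [0, 0, 0], 0.6],
  [[-0.332, 0.022, 0.812], [0, 0, 0], 0.6],
  [[-0.332, 0.022, 0.812], [0, 0, 0], 0.6],
  [[-0.332, 0.022, 0.812], [0, 0, 0], 0.6],
])

```text
time_s: 34.67
tcp_pos: [0.3843, -0.1717, -0.0104]
tcp_rot: [[0.064, 0.998, 0.0], [0.998, -0.064, -0.0], [-0.0, 0.0, -1.0]]
wrist_force: [0.5, -0.6, -0.2]
width: 0.0339
finger_force: 0.0
```

Emit:
step_arm([
  [[0, 0, 0], [0, 0, 0], 0.66],
  [[0, 0, 0], [0, 0, 0], 0.72],
  [[0, 0, 0], [0, 0, 0], 0.78],
  [[0, 0, 0], [0, 0, 0], 0.84],
  [[0, 0, 0], [0, 0, 0], 0.9],
  [[0, 0, 0], [0, 0, 0], 0.9],
  [[0, 0, 0], [0, 0, 0], 0.9],
], force=20)

```text
time_s: 35.25
tcp_pos: [0.3842, -0.1718, -0.0105]
tcp_rot: [[0.065, 0.998, 0.0], [0.998, -0.065, -0.0], [-0.0, 0.0, -1.0]]
wrist_force: [-1.0, 1.2, 6.7]
width: 0.0174
finger_force: 20.5
```

Emit:
step_arm([
  [[0, 0, -0.03], [0, 0, 0], 0.9],
  [[0, 0, -0.09], [0, 0, 0], 0.9],
  [[0, 0, -0.18], [0, 0, 0], 0.9],
  [[0, 0, -0.29], [0, 0, 0], 0.9],
  [[0, 0, -0.4], [0, 0, 0], 0.9],
  [[0, 0, -0.51], [0, 0, 0], 0.9],
  [[0.03, 0, -0.6], [0, 0, 0], 0.9],
  [[0.1, 0.01, -0.66], [0, 0, 0], 0.9],
  [[0.2, 0.02, -0.69], [0, 0, 0], 0.9],
  [[0.32, 0.02, -0.7], [0, 0, 0], 0.9],
  [[0.45, 0.03, -0.7], [0, 0, 0], 0.9],
  [[0.59, 0.05, -0.7], [0, 0, 0], 0.9],
  [[0.73, 0.06, -0.7], [0, 0, 0], 0.9],
  [[0.87, 0.07, -0.7], [0, 0, 0], 0.9],
  [[1, 0.08, -0.7], [0, 0, 0], 0.9],
])

```text
time_s: 36.5
tcp_pos: [0.4128, 0.0284, 0.1296]
tcp_rot: [[0.065, 0.998, 0.0], [0.998, -0.065, -0.0], [-0.0, 0.0, -1.0]]
wrist_force: [-0.2, 0.2, -0.6]
width: 0.017
finger_force: 20.0
```

Emit:
step_arm([
  [[0.14, 0.01, 0], [0, 0, 0], 0.9],
  [[0.28, 0.02, 0], [0, 0, 0], 0.9],
  [[0.42, 0.03, 0], [0, 0, 0], 0.9],
  [[0.56, 0.04, 0], [0, 0, 0], 0.9],
  [[0.7, 0.06, 0], [0, 0, 0], 0.9],
  [[0.84, 0.07, 0], [0, 0, 0], 0.9],
  [[1, 0.08, 0], [0, 0, 0], 0.9],
])

```text
time_s: 37.08
tcp_pos: [0.4417, 0.2266, 0.1295]
tcp_rot: [[0.065, 0.998, 0.0], [0.998, -0.065, -0.0], [-0.0, 0.0, -1.0]]
wrist_force: [0.8, -1.3, -0.4]
width: 0.0168
finger_force: 20.0
```

Emit:
step_arm([
  [[0.15, 0.01, 0], [0, 0, 0], 0.9],
  [[0.3, 0.02, 0], [0, 0, 0], 0.9],
  [[0.44, 0.03, 0], [0, 0, 0], 0.9],
  [[0.56, 0.04, 0], [0, 0, 0], 0.9],
  [[0.65, 0.05, 0], [0, 0, 0], 0.9],
  [[0.7, 0.06, 0], [0, 0, 0], 0.9],
  [[0.7, 0.06, 0], [0, 0, 0], 0.9],
  [[0.7, 0.06, 0], [0, 0, 0], 0.9],
])

```text
time_s: 37.75
tcp_pos: [0.4627, 0.364, 0.1289]
tcp_rot: [[0.064, 0.998, -0.001], [0.998, -0.064, -0.001], [-0.001, -0.001, -1.0]]
wrist_force: [-0.3, -0.6, -0.5]
width: 0.0169
finger_force: 20.0
```

```bash
python3 -c "
from h import *
plan(.4632,.3657,.008,-4)"
```

```text
plan [0.009, 0.002, 0.605] [-0.0, 0.0, 0.004] now [0.4627 0.364  0.1289] j [31. 13. 87. -0. 80. 34.] t 37.75
```

Emit:
step_arm([
  [[0.009, 0, 0.03], [0, 0, 0], 0.9],
  [[0.009, 0, 0.09], [0, 0, 0], 0.9],
  [[0.009, 0, 0.17], [0, 0, 0], 0.9],
  [[0.009, 0, 0.26], [0, 0, 0], 0.9],
  [[0.009, 0, 0.35], [0, 0, 0], 0.9],
  [[0.009, 0, 0.44], [0, 0, 0], 0.9],
  [[0.009, 0, 0.51], [0, 0, 0], 0.9],
  [[0.009, 0, 0.56], [0, 0, 0], 0.9],
  [[0.009, 0, 0.585], [0, 0, 0], 0.9],
  [[0.009, 0, 0.597], [0, 0, 0], 0.9],
  [[0.009, 0, 0.607], [0, 0, 0], 0.9],
  [[0.009, 0, 0.607], [0, 0, 0], 0.9],
  [[0.009, 0, 0.607], [0, 0, 0], 0.9],
])

```text
time_s: 38.83
tcp_pos: [0.4632, 0.3663, 0.0083]
tcp_rot: [[0.065, 0.998, 0.001], [0.998, -0.065, 0.0], [0.0, 0.001, -1.0]]
wrist_force: [1.4, 0.1, 0.4]
width: 0.0171
finger_force: 20.0
```

Emit:
step_arm([
  [[-0.003, 0, 0.004], [0, 0, 0], 0.9],
  [[-0.003, 0, 0.006], [0, 0, 0], 0.9],
  [[-0.003, 0, 0.006], [0, 0, 0], 0.77],
  [[-0.003, 0, 0.006], [0, 0, 0], 0.7],
  [[-0.003, 0, 0.006], [0, 0, 0], 0.6],
  [[-0.003, 0, 0.006], [0, 0, 0], 0.5],
  [[-0.003, 0, -0.03], [0, 0, 0], 0.5],
  [[-0.003, 0, -0.09], [0, 0, 0], 0.5],
  [[-0.003, 0, -0.17], [0, 0, 0], 0.5],
  [[-0.003, 0, -0.27], [0, 0, 0], 0.4],
  [[-0.003, 0, -0.38], [0, 0, 0], 0.2],
  [[-0.003, 0, -0.5], [0, 0, 0], 0],
  [[-0.003, 0, -0.62], [0, 0, 0], 0],
  [[-0.003, 0, -0.74], [0, 0, 0], 0],
  [[-0.003, 0, -0.86], [0, 0, 0], 0],
  [[-0.003, 0, -0.95], [0, 0, 0], 0],
  [[-0.003, 0, -1], [0, 0, 0], 0],
  [[-0.003, 0, -1], [0, 0, 0], 0],
])

```text
time_s: 40.33
tcp_pos: [0.4635, 0.366, 0.2107]
tcp_rot: [[0.065, 0.998, 0.003], [0.998, -0.065, 0.002], [0.002, 0.003, -1.0]]
wrist_force: [0.8, -0.3, 0.6]
width: 0.085
finger_force: 0.0
```

```bash
python3 fit.py weight_largest,.4476,.1447,.018 weight_second,.4528,.2185,.018 weight_third,.458,.2923,.018 weight_smallest,.4632,.3661,.018 | grep net; python3 -c "
from h import *
a=vision.snapshot('wrist')
b=vision.snapshot('top');cv2.imwrite('pics/f.png',np.hstack([cv2.resize(a,(400,300)),cv2.resize(b[150:270,140:440],(400,300))]))
vision.snapshot('scene');r=vision.spot_point('rubber_stamp','scene')[0];print(onz('scene',r['location'],0))
print(robot.sense()['width'],robot.sense()['time_s'])"
```

```text
weight_largest net 0.79 482 [0.44740865 0.15559743] 3.3488531468814835
weight_second net 0.97 1205 [0.45295441 0.21782475] 0.01406652363504117
weight_third net 0.81 615 [0.45787387 0.29184413] 0.02987682993819074
weight_smallest net 0.62 261 [0.46344501 0.36700645] 0.010926559053618333
[ 0.46731739 -0.13171597  0.        ]
0.08528891540191964 40.7833
```

View pics/f.png

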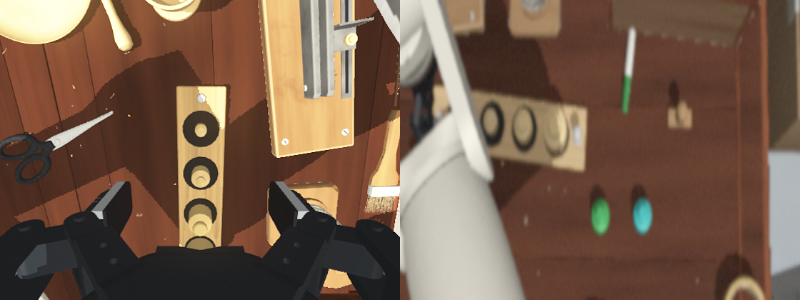

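The wrist view shows the smallest, third and second standing in the middle of their discs at (201,128), (201,175) and (201,215), with the largest partly hidden at (201,243). In the top view the largest stands next to the knob, and the stamp is unmoved at (680,115). I'm handing the job in.

```bash
python3 -c "
from workcell import robot
print(robot.close_job())"
```

```text
the job is handed in; nothing more can be done
None
```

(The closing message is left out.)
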